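# Hold the blue clip open over the fish prep card

### The arm

A 7-joint arm with a two-finger parallel gripper is mounted at the origin on the work surface. World frame = base frame: x ahead of the robot, y to its left, z up, the work surface at z = 0. Lengths are in mm, angles in rad, forces in N, time in s.
With the tool pointing down it reaches from about 425 to 825 mm from the base axis. Payload 3.6 kg.
Tool frame: the origin (TCP) lies between the finger pads; the fingertips stand robot.tip_extent ahead of it and the grasp point (between the pads) lies 8 mm behind it (robot.tip_extent is the distance from the TCP to the fingertips, in mm); x points along the fingers, y is the direction in which the jaws open and shut, and the axes are right-handed (so a half turn about x gives the same grasp; the last joint's range is limited). The gripper opens to 85 mm and grips with 20 to 120 N. Pads are 22 mm wide; open, the fingers measure 114 mm over their backs; the gripper's body (76 mm by 85 mm) begins 54 mm behind the grasp point. The pads swing forward as they close: fully open they stand 13 mm farther back than shut.
Start: joints at [-1.256, 0.615, -0.013, 1.423, 0.008, 1.103, -0.04], TCP at [217.222, 612.598, 213.297] pointing down, gripper open.
Joint ranges: [-3.12, 3.12], [-0.3, 2.06], [-1.34, 1.32], [0.26, 2.42], [-1.36, 4.5], [0.01, 1.98], [-2.84, 2.84]. Speed limits (rad/s): [2.79, 2.79, 3.14, 3.14, 3.14, 3.14, 3.14].

### API

Orientations are given as a rotation vector (axis times angle).
In Python, from workcell import robot gives the robot as it stands.
- The arm moves only by the shell command python3 -m jog 'ROWS' [FORCE]. ROWS is JSON, one flat list of numbers, 7 for each row, row after row: the shift along the tool's x, y, z in m, then the turn, a rotation vector about the tool's x, y, z in degrees, then the finger opening in m, from 0 to 0.0854. In form: [dx, dy, dz, wx, wy, wz, fingers, dx, dy, dz, wx, wy, wz, fingers, ...]. A call has 1 to 20 rows; each row is the pose to reach, as a shift and turn from the pose commanded when the call began, along the tool's axes at that moment; what a row does not reach only later rows make up. A row lasts 1/8 s, in which the tool goes at most 62.5 mm and 10.7 degrees, less where a joint would pass 70% of its speed; a pose out of reach is approached as far as the arm can. A call with a gripper value outside its range is refused whole. The fingers move at their own pace and stop on an object; FORCE is the grip in N (left out, the last holds). Time passes only in rows, so rows that repeat a pose let the fingers close. It gives the time, the measured TCP pose, the force and the opening at its end, in the units of the state.
- robot.observe(): the state, without advancing time (a new reading comes with each control period).
- robot.snapshot(name): name is "scene" or "top"; returns the picture (420x560x3 uint8, red, green, blue); there is no depth.
- robot.get_calibration(name): a dict with "fx", "fy", "cx", "cy" (pixels), "T" (4x4, takes a point from camera to world coordinates). Camera axes: x right, y down, z forward; pixel columns grow to the right and rows downward; lengths in mm; the calibration is good to about 2 mm. A picture is of the moment at which its call begins. get_calibration takes no time and is no camera call.
- robot.close_job(): hands the job in, once; it reports no verdict.
The state is a dict: "clock": time; "joints": joint angles; "joint_vel": joint speeds; "joint_torque": joint torques, N m; "tcp_pos": TCP position; "eef_rot": TCP orientation; "ft_force": force on the tool from outside, world axes, zero at the start; "wrist_torque": the same for the moment, N m; "grip_width": opening from 0.0 (shut) to 1.0 (fully open).
Only numpy, scipy, OpenCV 4.12 (cv2) and the standard library are available. Lean on these libraries where they do the work, as an engineer would, in place of code of your own. Each camera call takes 0.05 s, during which the arm holds its last target.

### The job

Take the blue spring clip off the rim of the lemon tub by squeezing its handles, and hold it wide open over about the middle of the top edge of the prep card, square to it, with the edge well in between the jaws and no part of the clip touching the card, so that I can tuck a docket in beside it. Finish like that, still squeezing and holding the clip up: do not let it shut and do not let go. Leave the card stand, the other two clips and the oil bottle where they are.

Things in the scene. Friction and masses are not known exactly. Their poses are not given: they have to be found in the camera images.
- blue_clip: blue spring bag clip, 85 mm long, 48 mm wide, 60 g, parked jaws down on the tub's near rim. Origin at its pin: handles reach 42 mm above it, jaws 43 mm below, and the spring coil round it (radius 5.5 mm), the bottom of the throat, rests on the rim. z up; y along pin and jaws (along the rim); x is the squeezing direction. Axes belong to the -x half, which tilts up to 0.26 rad as the clip opens
- blue_clip_handles (a point): middle of the space between the blue clip's two handles, 24 mm above the pin. The handles are flat plates 40 mm wide along y, 42 mm tall above the pin, in a V about 48 mm wide outside at the top when shut; squeezed along x to the stop they stand parallel, 28 mm over their outer faces. Axes as the clip's
- blue_clip_arm (a joint): opening of the blue clip, rad: 0 shut, about 0.08 parked on the rim, 0.52 at the stop (handles parallel, about 20 mm between the jaw lips). A spring closes it: about 7 N on each handle, near its middle, starts it and 13 N takes it to the stop, so a plain grip of 20 N or more opens it fully
- blue_clip_tip_a (a point): bottom inner edge of the -x jaw of the blue clip, at the middle of its width
- blue_clip_tip_b (a point): bottom inner edge of the +x jaw of the blue clip, at the middle of its width
- red_clip: a like clip in red, parked on the same rim; origin at its pin. The three clips stand in a row about 90 mm apart, in any order
- green_clip: a like clip in green, parked on the same rim; origin at its pin
- tub: white open tub with lemons low inside, fixed, 160 (x) by 300 (y) by 120 mm high, walls 3 mm thick; origin at the centre of its underside. The clips straddle the wall on its -x side; beside each clip the rim is free on both sides of the wall, inside down to 60 mm above the bench
- card_stand: the prep card in its dark weighted stand, 0.8 kg, free on the bench; origin at the centre of the underside, z up. The stand is 57 (x) by 160 (y) by 24 mm; the card stands upright in it, 148 mm wide along y and 3 mm thick along x, white with a blue band near the top
- card_top (a point): the middle of the card's top edge, 124 mm above the bench; axes as the stand's: x is square to the card, y runs along the edge
- oil_bottle: amber oil bottle with a red cap, 56 mm across and 160 mm tall, at the far side; origin at the centre of its underside
There are look-alikes about, which are no part of the job. There is more than one size of the blue_clip; the one meant has the size given above. There is more than one size of the card_stand; the one meant has the size given above.

How it is judged (in metres and radians):
On the way:
1. the blue clip is squeezed open and lifted clear of the tub's rim (value of joint blue_clip_arm above 0.3 rad and height (world z) of blue_clip above 0.165 m and contact force between the fingers and blue_clip above 1 N), for 0.1 s.
At the end, for the whole second after the job is handed in: Fingers squeeze the clip (over 2 N), open over 0.35 rad and still: a jaw each side of the card, tips 8 mm or more below its edge, pin 4 mm or more above, within 30 mm of mid-edge, square within 0.3 rad, not touching (under 0.3 N). Stand upright; stand and clips moved under 15 mm, bottle 20 mm (value of joint blue_clip_arm above 0.35 rad and contact force between the fingers and blue_clip above 2 N and contact force between blue_clip and card_stand below 0.3 N and z of each of blue_clip_tip_a, blue_clip_tip_b in the frame of card_top below -0.008 m and z of blue_clip in the frame of card_top above 0.004 m and y of blue_clip_tip_a in the frame of card_top between -0.03 and 0.03 m and angle between the y axis of blue_clip and the y axis of card_top, either way round below 0.3 rad and ((x of blue_clip_tip_a in the frame of card_top below -0.0015 m and x of blue_clip_tip_b in the frame of card_top above 0.0015 m) or (x of blue_clip_tip_b in the frame of card_top below -0.0015 m and x of blue_clip_tip_a in the frame of card_top above 0.0015 m)) and linear speed of blue_clip below 0.02 m/s and distance of each of card_stand, red_clip, green_clip from where it was at the start of the episode below 0.015 m and angle between card_stand's own z axis and vertical below 0.05 rad and distance of oil_bottle from where it was at the start of the episode below 0.02 m); the arm keeps its last pose, push and grip.
It fails at once if the card stand is pushed or tipped (distance of card_stand from where it was at the start of the episode above 0.015 m or angle between card_stand's own z axis and vertical above 0.2 rad).
It fails at once if another clip is knocked or taken (distance of any of red_clip, green_clip from where it was at the start of the episode above 0.015 m).
It fails at once if the oil bottle is knocked (distance of oil_bottle from where it was at the start of the episode above 0.02 m).
It also fails if it takes over 38 s, if anything falls off the work surface, if the arm or the gripper's body presses on something with over 40 N, if the wrist force passes 120 N, or if a joint passes its speed limit or range.

## Working session

There is one attempt and no reset: what is moved stays moved. The work goes in short steps, Python scripts to look and compute and a shell command to move; the robot and the scene stay as the last step left them, time stands still between calls to the robot, and variables do not carry over. Pictures are saved under pics/ and viewed, and the job is handed in when it is done.

```bash
mkdir -p pics; ls; python3 - <<'E'
from workcell import robot
import cv2
print(robot.observe(), robot.tip_extent)
for n in("scene","top"):
    im=robot.snapshot(n); cv2.imwrite(f"pics/{n}0.png",im[:,:,::-1]); 
    c=robot.get_calibration(n); print(n,c)
E
```

```text
pics
{'clock': 0.0, 'joints': array([-1.25651029,  0.61593643, -0.01263567,  1.42489227,  0.00809029,
        1.10341345, -0.04039255]), 'joint_vel': array([ 0.00069344,  0.0003449 ,  0.00288654,  0.00271047, -0.0019311 ,
        0.00067485, -0.00124759]), 'joint_torque': array([ 1.78190844e-04, -4.69215989e+01,  2.59333681e-01, -1.71030235e+01,
        9.96909162e-03,  9.60819394e-03,  4.47419701e-08]), 'tcp_pos': array([216.95583688, 611.86115023, 212.12918173]), 'eef_rot': array([ 0.26534422,  1.55463435, -0.26938984]), 'ft_force': array([-0.00471648,  0.53472411, -0.03920034]), 'wrist_torque': array([ 0.01386028,  0.01027765, -0.02344005]), 'grip_width': 0.9999820293875913} 11.0
scene {'fx': 480.22406499937347, 'fy': 480.22406499937347, 'cx': 282.8578810628779, 'cy': 209.65975752342985, 'T': array([[ 5.91208050e-03,  8.08398627e-01, -5.88605731e-01,
         1.14223464e+03],
       [ 9.99974611e-01, -7.12092431e-03,  2.63988193e-04,
        -1.79032537e+01],
       [-3.97800917e-03, -5.88592348e-01, -8.08420202e-01,
         8.85453824e+02],
       [ 0.00000000e+00,  0.00000000e+00,  0.00000000e+00,
         1.00000000e+00]])}
top {'fx': 411.00289571377664, 'fy': 411.00289571377664, 'cx': 277.17988944158924, 'cy': 211.99413784402066, 'T': array([[ 9.59697857e-03, -9.92735830e-01,  1.19931102e-01,
         4.88558757e+02],
       [-9.99053837e-01, -4.43136184e-03,  4.32642283e-02,
        -4.05564450e+01],
       [-4.24184915e-02, -1.20232834e-01, -9.91839068e-01,
         9.30769614e+02],
       [ 0.00000000e+00,  0.00000000e+00,  0.00000000e+00,
         1.00000000e+00]])}
```

View pics/scene0.png

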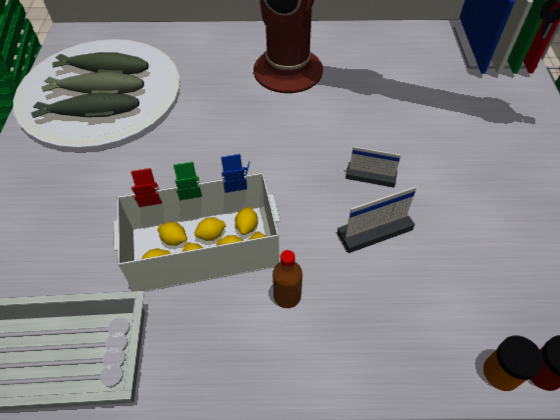

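View pics/top0.png

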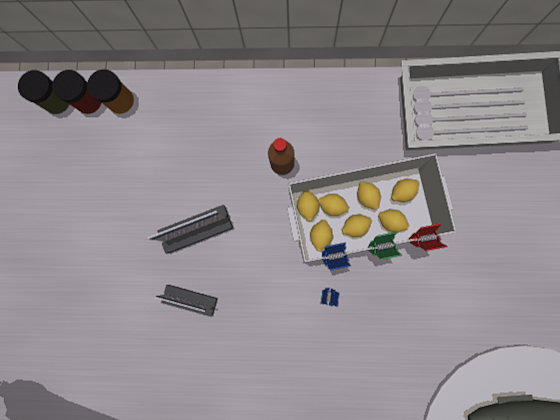

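```bash
cat > h.py <<'E'
import numpy as np, cv2
from workcell import robot
C={n:robot.get_calibration(n) for n in("scene","top")}
def ray(n,u,v):
    c=C[n]; T=np.array(c["T"]); d=T[:3,:3]@np.array([(u-c["cx"])/c["fx"],(v-c["cy"])/c["fy"],1]); return T[:3,3],d
def onz(n,u,v,z):
    o,d=ray(n,u,v); return o+d*(z-o[2])/d[2]
def two(p,q):
    o1,d1=ray("scene",*p); o2,d2=ray("top",*q)
    d1=d1/np.linalg.norm(d1); d2=d2/np.linalg.norm(d2)
    s=np.linalg.lstsq(np.c_[d1,-d2],o2-o1,rcond=None)[0]
    a=o1+s[0]*d1;b=o2+s[1]*d2; return (a+b)/2,np.linalg.norm(a-b)
def proj(n,P):
    c=C[n];T=np.array(c["T"]);p=T[:3,:3].T@(np.array(P)-T[:3,3]); return c["fx"]*p[0]/p[2]+c["cx"],c["fy"]*p[1]/p[2]+c["cy"]
E
python3 - <<'E'
import cv2
s=cv2.imread("pics/scene0.png");t=cv2.imread("pics/top0.png")
def z(im,x,y,w,h,k,o): cv2.imwrite(o,cv2.resize(im[y:y+h,x:x+w],None,fx=k,fy=k,interpolation=cv2.INTER_CUBIC))
z(s,110,140,180,150,4,"pics/s_tub.png"); z(t,280,140,180,130,4,"pics/t_tub.png")
z(s,320,140,110,120,5,"pics/s_card.png"); z(t,140,195,110,70,7,"pics/t_card.png")
E
```

```text
(no output)
```

View pics/s_tub.png

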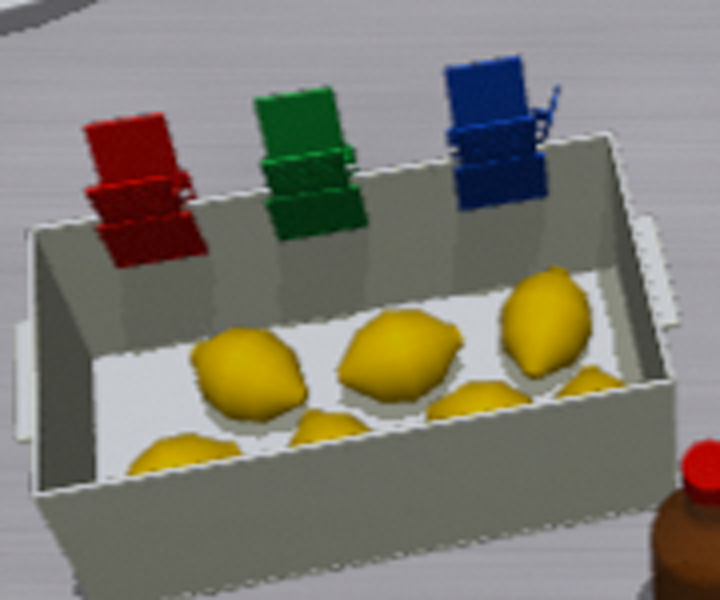

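View pics/t_tub.png

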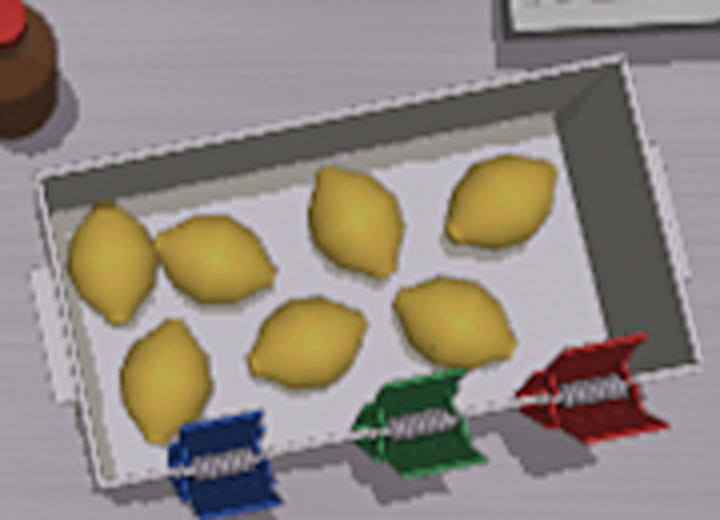

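View pics/s_card.png

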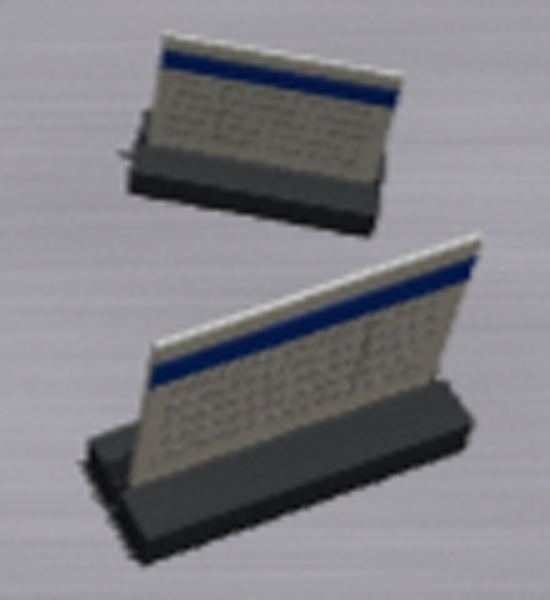

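View pics/t_card.png

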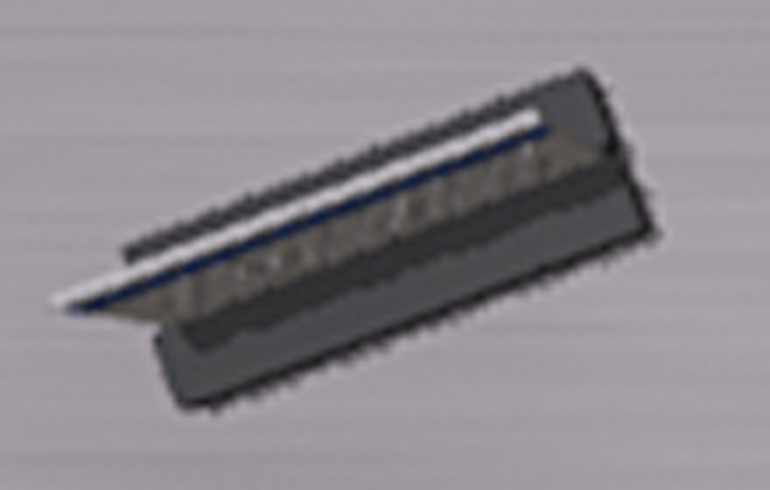

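```bash
python3 - <<'E'
from h import *
np.set_printoptions(precision=1,suppress=True)
k=lambda x0,y0,s,x,y:((x+.5)/s-.5+x0,(y+.5)/s-.5+y0)
sc=lambda x,y:k(320,140,5,x,y); tc=lambda x,y:k(140,195,7,x,y)
st=lambda x,y:k(110,140,4,x,y); tt=lambda x,y:k(280,140,4,x,y)
# card top ends; scene left(158,347) right(480,236); world y grows right in scene, top left = +y
for s,t in(((156,346),(545,117)),((481,236),(57,301))):
    print("card",two(sc(*s),tc(*t)),onz("scene",*sc(*s),124),onz("top",*tc(*t),124))
print("small card",onz("scene",*sc(165,37),124),onz("scene",*sc(402,76),124))
# tub rim corners near wall (outer top)
for s,t in(((35,230),(700,367)),((608,136),(103,487)),((36,494),(625,60)),((672,383),(40,178))):
    print("tub",two(st(*s),tt(*t)),onz("scene",*st(*s),120),onz("top",*tt(*t),120))
for n,p in(("blue",(224,465)),("green",(420,425)),("red",(592,389))):
    print(n,onz("top",*tt(*p),130))
# blue handle tops (top view) 
for p in((262,411),(280,512),(178,442),(202,517)): print("h",onz("top",*tt(*p),165))
print("bottle",onz("top",280,144,160))
o=onz("top",280,144,160);print(proj("scene",o))
E
```

```text
card (array([587. , 114.7, 123.9]), np.float64(1.8897729010571813)) [586.9 115.7 124. ] [587.  113.8 124. ]
card (array([533.6, 251.9, 124.9]), np.float64(0.27295604851464106)) [532.8 252.4 124. ] [533.7 252.1 124. ]
small card [421.3 134.4 124. ] [445.  233.5 124. ]
tub (array([ 550.2, -349.8,  119.5]), np.float64(1.6768040798059287)) [ 550.8 -348.6  120. ] [ 550.2 -350.5  120. ]
tub (array([489.6, -61.4, 117.7]), np.float64(0.17994144376133336)) [491.5 -61.4 120. ] [489.6 -61.3 120. ]
tub (array([ 702.9, -319.3,  119.9]), np.float64(1.6540331260527923)) [ 703.1 -318.4  120. ] [ 703.  -320.1  120. ]
tub (array([643.4, -28.8, 117.2]), np.float64(1.5840736396070185)) [645.2 -27.9 120. ] [642.9 -29.6 120. ]
blue [ 500.7 -119.2  130. ]
green [ 520.7 -213.1  130. ]
red [ 538.6 -295.2  130. ]
h [ 525.1 -133.4  165. ]
h [ 478.9 -141.2  165. ]
h [510.5 -94.7 165. ]
h [ 476.3 -105.5  165. ]
bottle [713.9 -11.1 160. ]
(np.float64(286.9498441816332), np.float64(255.85821795953257))
```

```bash
cat >> h.py <<'E'
from scipy.spatial.transform import Rotation as Ro
def tool(yaw): # tool x down, y at yaw (deg) in world
    a=np.radians(yaw); x=np.array([0,0,-1.]);y=np.array([np.cos(a),np.sin(a),0]); return Ro.from_matrix(np.c_[x,y,np.cross(x,y)])
def rel(pos,yaw,p0=None,R0=None):
    s=robot.observe(); p0=s["tcp_pos"] if p0 is None else np.array(p0); R0=Ro.from_rotvec(s["eef_rot"]) if R0 is None else R0
    print("shift m",np.round(R0.inv().apply(np.array(pos)-p0)/1000,4),"turn deg",np.round((R0.inv()*tool(yaw)).as_rotvec(degrees=True),2))
E
python3 - <<'E'
from h import *
s=robot.observe();R=Ro.from_rotvec(s["eef_rot"]);print(np.round(R.as_matrix(),3), np.degrees(np.arctan2(R.as_matrix()[1,1],R.as_matrix()[0,1])))
P0=[217.222,612.598,213.297]
rel([500,260,260],11.7,P0);rel([500,260,260],191.7,P0)
rel([503,-119.5,225],11.7,P0);rel([503,-119.5,225],191.7,P0)
E
```

```text
[[-0.001  0.334  0.943]
 [-0.002  0.943 -0.334]
 [-1.    -0.002  0.   ]] 70.47950950985573
shift m [-0.0461 -0.238   0.3843] turn deg [58.78  0.07  0.12]
shift m [-0.0461 -0.238   0.3843] turn deg [-1.2122e+02 -1.4000e-01  8.0000e-02]
shift m [-0.0103 -0.5946  0.514 ] turn deg [58.78  0.07  0.12]
shift m [-0.0103 -0.5946  0.514 ] turn deg [-1.2122e+02 -1.4000e-01  8.0000e-02]
```

```bash
python3 -m jog '[-0.046,-0.238,0.384,58.8,0,0,0.085, -0.046,-0.238,0.384,58.8,0,0,0.085, -0.046,-0.238,0.384,58.8,0,0,0.085, -0.046,-0.238,0.384,58.8,0,0,0.085, -0.046,-0.238,0.384,58.8,0,0,0.085, -0.046,-0.238,0.384,58.8,0,0,0.085, -0.046,-0.238,0.384,58.8,0,0,0.085, -0.046,-0.238,0.384,58.8,0,0,0.085, -0.010,-0.595,0.514,58.8,0,0,0.085, -0.010,-0.595,0.514,58.8,0,0,0.085, -0.010,-0.595,0.514,58.8,0,0,0.085, -0.010,-0.595,0.514,58.8,0,0,0.085, -0.010,-0.595,0.514,58.8,0,0,0.085, -0.010,-0.595,0.514,58.8,0,0,0.085, -0.010,-0.595,0.514,58.8,0,0,0.085, -0.010,-0.595,0.514,58.8,0,0,0.085, -0.010,-0.595,0.514,58.8,0,0,0.085]'
python3 - <<'E'
from h import *
rel([503,-119.5,200],11.7)
for n in("scene","top"):
    im=robot.snapshot(n)[:,:,::-1]; x,y,w,h=(110,60,200,160) if n=="scene" else (260,160,200,150)
    cv2.imwrite(f"pics/{n}1.png",cv2.resize(im[y:y+h,x:x+w],None,fx=3.5,fy=3.5,interpolation=cv2.INTER_CUBIC))
E
```

```text
clock: 2.22
tcp_pos: [503.2, -117.2, 223.1]
eef_rot: [1.056, 1.302, -1.054]
ft_force: [0.7, 0.5, 0.1]
grip_width: 0.998
shift m [ 0.0231 -0.0007  0.0023] turn deg [ 0.22 -0.1   0.01]
```

View pics/scene1.png

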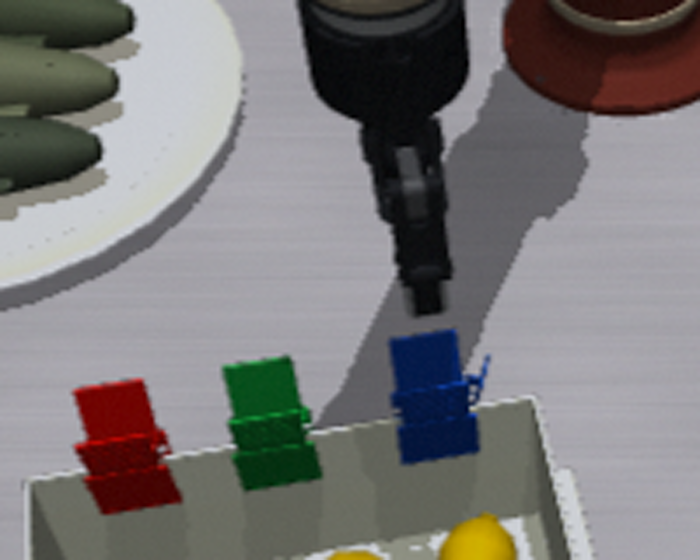

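View pics/top1.png

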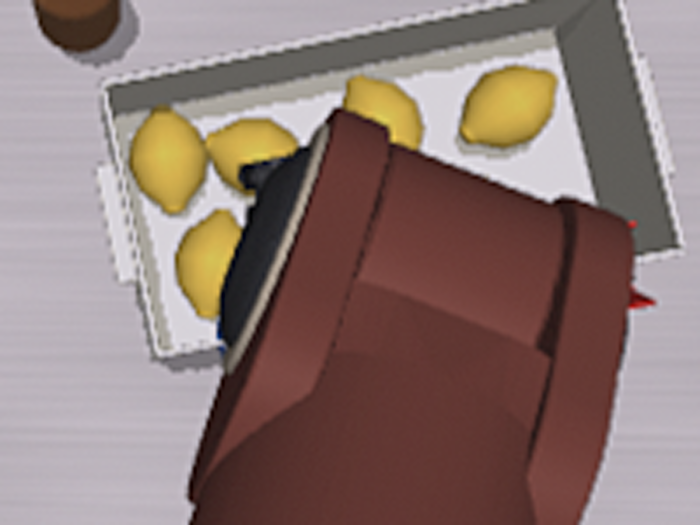

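```bash
python3 -m jog '[0.04,-0.001,0.002,0.2,0,0,0.085, 0.07,-0.001,0.002,0.2,0,0,0.085, 0.082,-0.001,0.002,0.2,0,0,0.085,0.082,-0.001,0.002,0.2,0,0,0.085,0.082,-0.001,0.002,0.2,0,0,0.085]' 40
python3 - <<'E'
from h import *
rel([503,-119.5,141],11.7)
im=robot.snapshot("scene")[:,:,::-1]; x,y,w,h=(110,60,200,160)
cv2.imwrite(f"pics/scene2.png",cv2.resize(im[y:y+h,x:x+w],None,fx=3.5,fy=3.5,interpolation=cv2.INTER_CUBIC))
E
```

```text
clock: 2.95
tcp_pos: [503.3, -122.2, 142.4]
eef_rot: [1.061, 1.295, -1.059]
ft_force: [-0.4, 0.4, 0.0]
grip_width: 0.997
shift m [ 0.0014  0.0003 -0.0027] turn deg [-0.2   0.06 -0.13]
```

View pics/scene2.png

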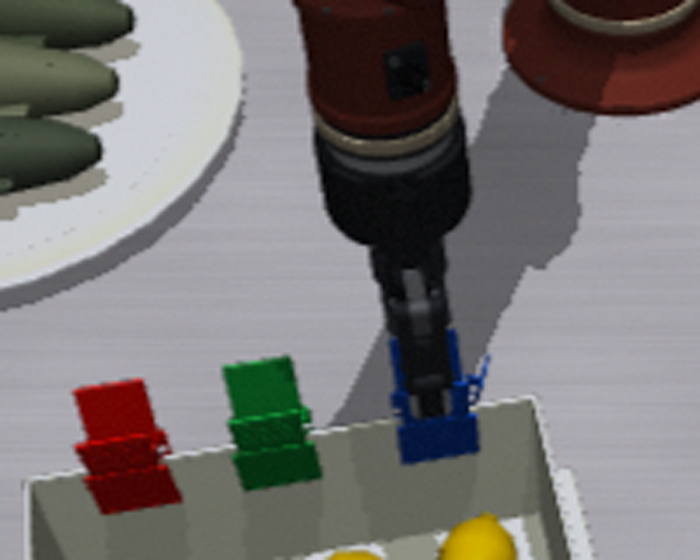

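```bash
python3 -m jog '[0.001,0,-0.002,0,0,0,0.04, 0.001,0,-0.002,0,0,0,0.02, 0.001,0,-0.002,0,0,0,0, 0.001,0,-0.002,0,0,0,0,0.001,0,-0.002,0,0,0,0,0.001,0,-0.002,0,0,0,0,0.001,0,-0.002,0,0,0,0,0.001,0,-0.002,0,0,0,0]' 40
python3 - <<'E'
from h import *
print(robot.observe()["grip_width"]*85.4)
for n in("scene","top"):
    im=robot.snapshot(n)[:,:,::-1]; x,y,w,h=(110,60,200,160) if n=="scene" else (260,160,200,150)
    cv2.imwrite(f"pics/{n}3.png",cv2.resize(im[y:y+h,x:x+w],None,fx=3.5,fy=3.5,interpolation=cv2.INTER_CUBIC))
E
```

```text
clock: 4.0
tcp_pos: [503.9, -120.8, 142.8]
eef_rot: [1.062, 1.292, -1.057]
ft_force: [-0.4, 0.4, 10.9]
grip_width: 0.303
25.868729919588148
```

View pics/scene3.png

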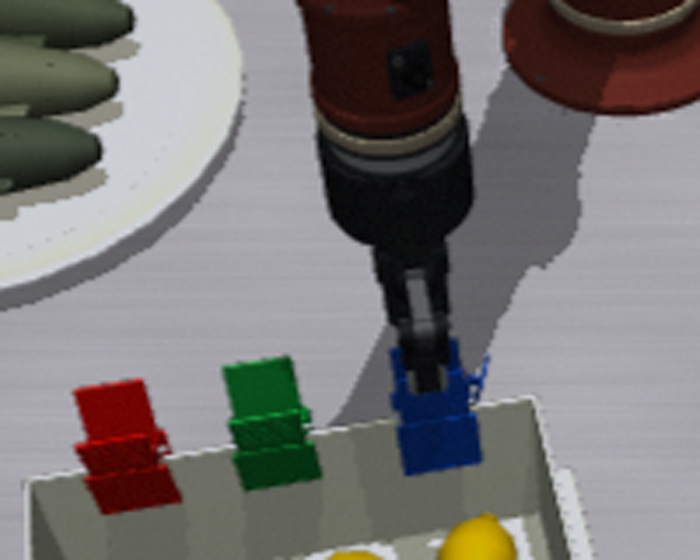

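Clip is squeezed to the stop (opening about 26 mm, jaws visibly spread). Lift.

```bash
python3 -m jog '[-0.015,0,0,0,0,0,0, -0.04,0,0,0,0,0,0, -0.07,0,0,0,0,0,0, -0.1,0,0,0,0,0,0, -0.1,0,0,0,0,0,0,-0.1,0,0,0,0,0,0]' 
python3 - <<'E'
from h import *
print(robot.observe()["grip_width"]*85.4)
for n in("scene","top"):
    im=robot.snapshot(n)[:,:,::-1]; x,y,w,h=(110,20,220,180) if n=="scene" else (260,160,200,150)
    cv2.imwrite(f"pics/{n}4.png",cv2.resize(im[y:y+h,x:x+w],None,fx=3.3,fy=3.3,interpolation=cv2.INTER_CUBIC))
E
```

```text
clock: 4.85
tcp_pos: [501.1, -119.9, 239.6]
eef_rot: [1.06, 1.299, -1.061]
ft_force: [0.5, -0.5, -0.4]
grip_width: 0.302
25.822359873332218
```

View pics/scene4.png

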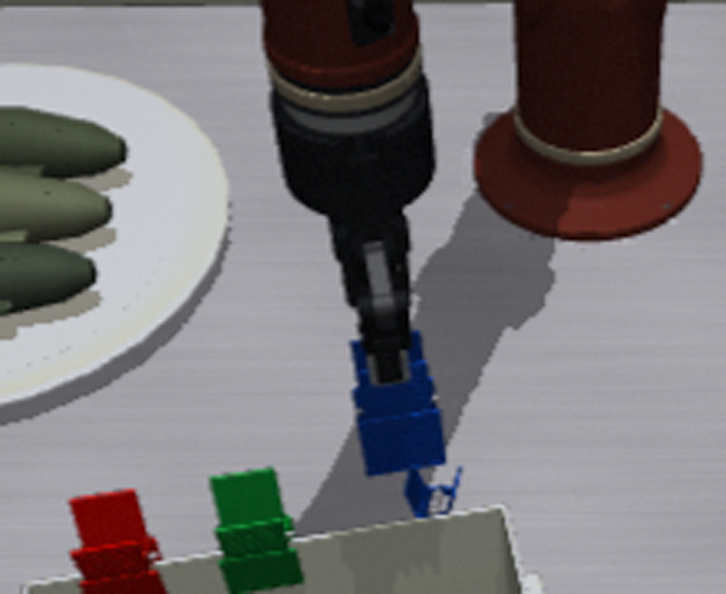

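```bash
python3 - <<'E'
from h import *
u,v=k=( (405+.5)/3.3-.5+110,(469+.5)/3.3-.5+20)
for z in(175,180,185,190,195): print(onz("scene",u,v,z))
rel([560.2,183.2,240],21.2); rel([560.2,183.2,220],21.2)
E
```

```text
[ 507.12955793 -116.64216255  175.        ]
[ 511.59927195 -115.9472623   180.        ]
[ 516.06898596 -115.25236204  185.        ]
[ 520.53869998 -114.55746178  190.        ]
[ 525.008414   -113.86256153  195.        ]
shift m [-0.0009  0.1184 -0.2851] turn deg [-9.72 -0.08  0.15]
shift m [ 0.0191  0.1185 -0.2851] turn deg [-9.72 -0.08  0.15]
```

```bash
python3 -m jog '[0,0.02,-0.05,-2,0,0,0, 0,0.045,-0.1,-4,0,0,0, 0,0.06,-0.15,-6,0,0,0, 0,0.083,-0.2,-8,0,0,0, 0,0.104,-0.25,-9.7,0,0,0, 0,0.115,-0.275,-9.7,0,0,0, 0,0.118,-0.285,-9.7,0,0,0, 0,0.118,-0.285,-9.7,0,0,0, 0,0.118,-0.285,-9.7,0,0,0, 0,0.118,-0.285,-9.7,0,0,0]'
python3 - <<'E'
from h import *
print(robot.observe()["grip_width"]*85.4)
rel([560.2,183.2,240],21.2)
for n in("scene","top"):
    im=robot.snapshot(n)[:,:,::-1]; x,y,w,h=(300,50,180,200) if n=="scene" else (120,140,200,150)
    cv2.imwrite(f"pics/{n}5.png",cv2.resize(im[y:y+h,x:x+w],None,fx=3,fy=3,interpolation=cv2.INTER_CUBIC))
E
```

```text
clock: 6.2
tcp_pos: [560.9, 180.7, 240.5]
eef_rot: [0.934, 1.36, -0.935]
ft_force: [0.6, -1.0, -1.3]
grip_width: 0.3
25.622207213264353
shift m [ 0.0005  0.0002 -0.0026] turn deg [-0.19  0.04  0.01]
```

View pics/scene5.png

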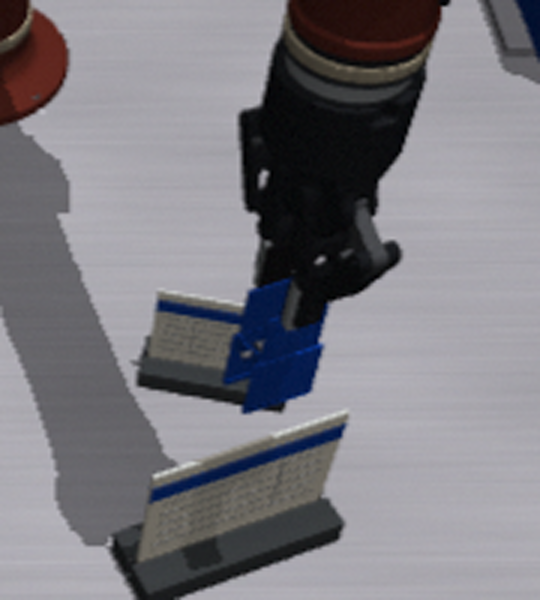

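View pics/top5.png

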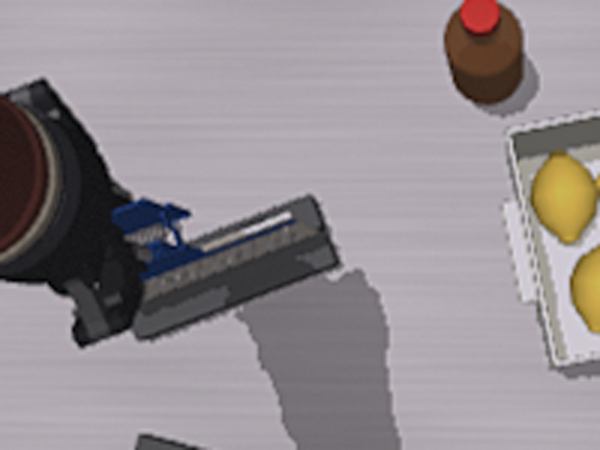

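```bash
python3 - <<'E'
from h import *
im=cv2.imread("pics/scene5.png"); cv2.imwrite("pics/z5.png",cv2.resize(im[260:440,200:350],None,fx=4,fy=4,interpolation=cv2.INTER_CUBIC))
im=cv2.imread("pics/top5.png"); cv2.imwrite("pics/zt5.png",cv2.resize(im[180:300,100:220],None,fx=5,fy=5,interpolation=cv2.INTER_CUBIC))
E
```

```text
(no output)
```

View pics/z5.png

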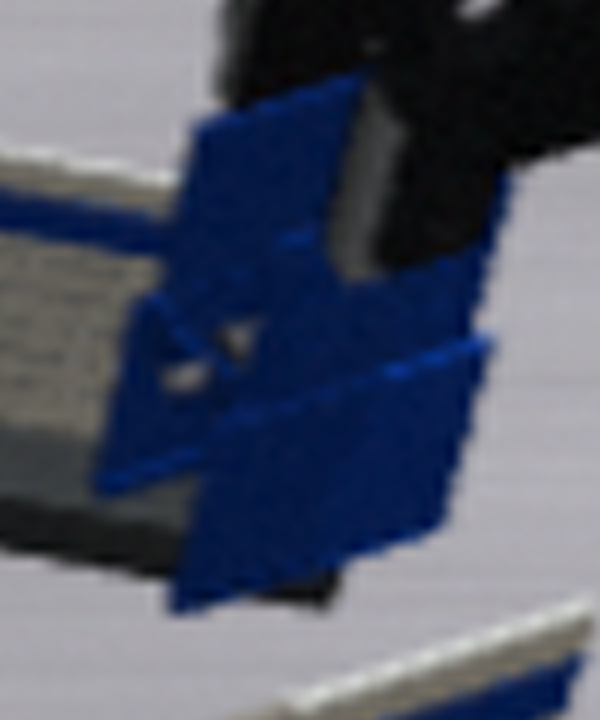

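View pics/zt5.png

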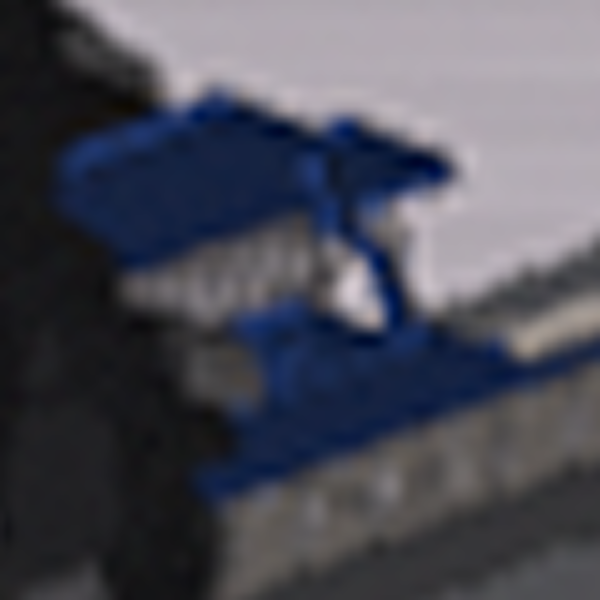

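```bash
python3 - <<'E'
from h import *
np.set_printoptions(precision=1,suppress=True)
def px(x,y): return (((x+.5)/4-.5+200+.5)/3-.5+300, ((y+.5)/4-.5+260+.5)/3-.5+50)
c=np.array([560.2,183.2,124]);a=np.radians(21.2);X=np.array([np.cos(a),np.sin(a),0]);Y=np.array([-np.sin(a),np.cos(a),0])
for z in(181,184,187):
  for n,p in(("nearL",(172,612)),("nearR",(445,528)),("farL",(98,492))):
    P=onz("scene",*px(*p),z);print(n,P,"card x,y",(P-c)@X,(P-c)@Y)
E
```

```text
nearL [578.8 165.9 181. ] card x,y 11.124000105685672 -22.828306633190046
nearR [562.2 211.2 181. ] card x,y 12.015398906292114 25.353345514944703
farL [554.3 157.3 181. ] card x,y -14.852070129065735 -22.06328378033966
nearL [581.2 165.2 184. ] card x,y 13.077840892726183 -24.425897805243903
nearR [564.7 210.2 184. ] card x,y 13.965443566021499 23.550567073742357
farL [556.8 156.5 184. ] card x,y -12.787607172027965 -23.66413289277154
nearL [583.6 164.4 187. ] card x,y 15.031681679766587 -26.02348897729772
nearR [567.2 209.2 187. ] card x,y 15.915488225750757 21.747788632539997
farL [559.3 155.8 187. ] card x,y -10.723144214990171 -25.26498200520337
```

```bash
python3 -m jog '[0.02,0,-0.001,0,0,0,0, 0.04,0,-0.001,0,0,0,0, 0.05,0,-0.001,0,0,0,0, 0.05,0,-0.001,0,0,0,0,0.05,0,-0.001,0,0,0,0,0.05,0,-0.001,0,0,0,0]'
python3 - <<'E'
from h import *
rel([560.2,183.2,163.5],21.2)
for n in("scene","top"):
    im=robot.snapshot(n)[:,:,::-1]; x,y,w,h=(330,130,100,120) if n=="scene" else (140,180,110,90)
    cv2.imwrite(f"pics/{n}6.png",cv2.resize(im[y:y+h,x:x+w],None,fx=5,fy=5,interpolation=cv2.INTER_CUBIC))
E
```

```text
clock: 7.05
tcp_pos: [561.0, 183.6, 191.2]
eef_rot: [0.934, 1.361, -0.932]
ft_force: [-0.7, -0.0, -0.2]
grip_width: 0.305
shift m [ 0.0277 -0.0009  0.0001] turn deg [-0.03  0.01 -0.1 ]
```

View pics/scene6.png

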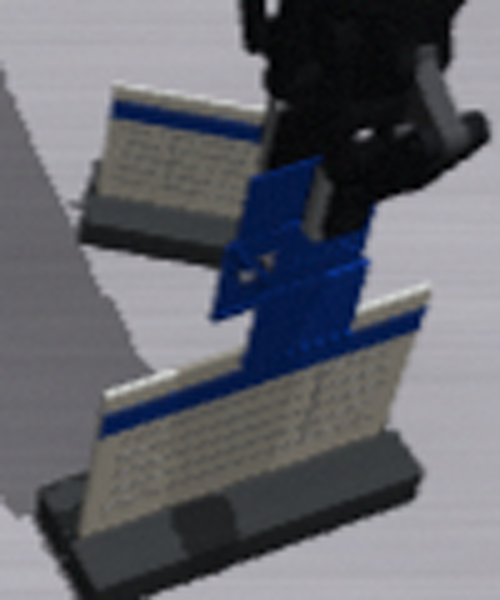

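View pics/top6.png

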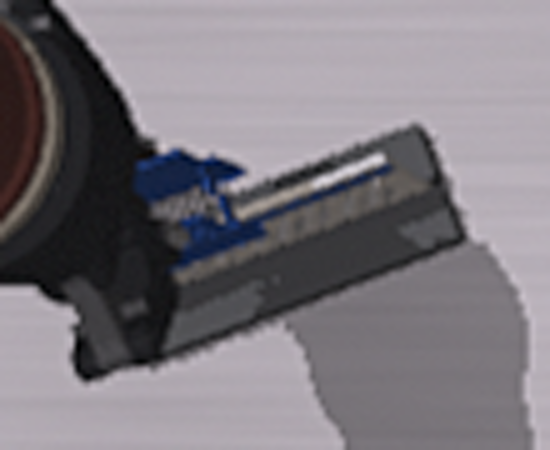

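```bash
python3 -m jog '[0.008,-0.001,0,0,0,0,0, 0.016,-0.001,0,0,0,0,0, 0.023,-0.001,0,0,0,0,0, 0.0275,-0.001,0,0,0,0,0,0.0275,-0.001,0,0,0,0,0,0.0275,-0.001,0,0,0,0,0,0.0275,-0.001,0,0,0,0,0]'
python3 - <<'E'
from h import *
rel([560.2,183.2,163.5],21.2)
for n in("scene","top"):
    im=robot.snapshot(n)[:,:,::-1]; x,y,w,h=(330,130,100,120) if n=="scene" else (140,180,110,90)
    cv2.imwrite(f"pics/{n}7f.png",im); cv2.imwrite(f"pics/{n}7.png",cv2.resize(im[y:y+h,x:x+w],None,fx=5,fy=5,interpolation=cv2.INTER_CUBIC))
E
```

```text
clock: 8.02
tcp_pos: [559.7, 183.2, 163.1]
eef_rot: [0.933, 1.361, -0.932]
ft_force: [-0.4, -0.5, -0.5]
grip_width: 0.308
shift m [-0.0004  0.0004  0.0002] turn deg [-0.03  0.   -0.04]
```

View pics/scene7.png

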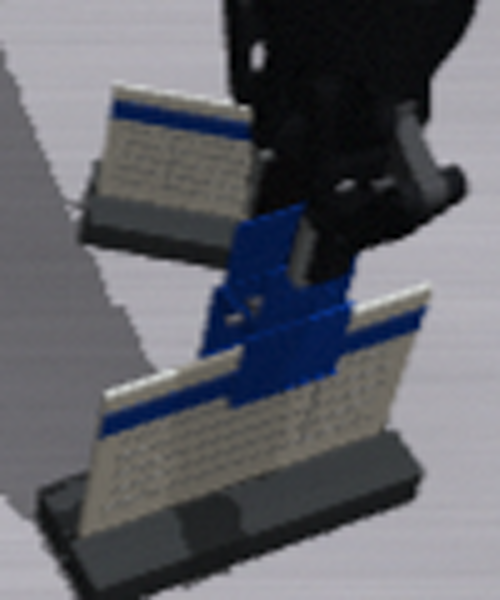

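View pics/top7.png

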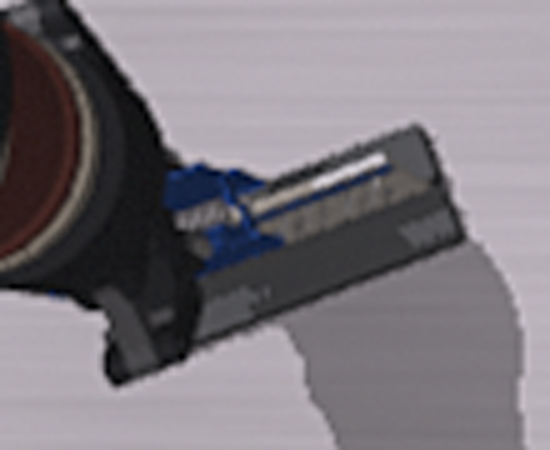

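View pics/scene7f.png

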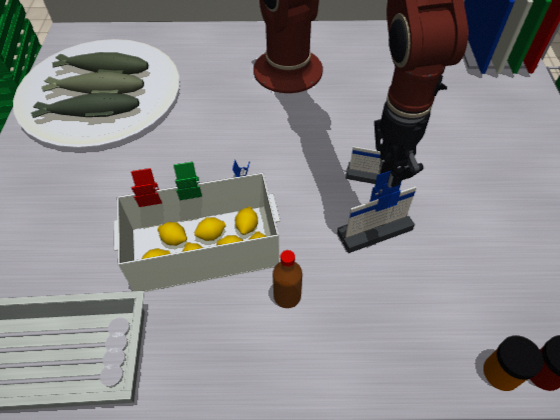

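```bash
python3 - <<'E'
from h import *
np.set_printoptions(precision=1,suppress=True)
c=np.array([560.2,183.2,124]);a=np.radians(21.2);X=np.array([np.cos(a),np.sin(a),0]);Y=np.array([-np.sin(a),np.cos(a),0])
s=lambda x,y:((x+.5)/5-.5+330,(y+.5)/5-.5+130)
t=lambda x,y:((x+.5)/5-.5+140,(y+.5)/5-.5+180)
for n,P in(("nearL",onz("scene",*s(229,407),106.5)),("nearR",onz("scene",*s(338,369),106.5)),("top +x jaw R",onz("top",*t(270,184),106.5)),("top -x jaw R",onz("top",*t(285,240),106.5)),("card end",onz("scene",*s(105,396),124)),("card end2",onz("scene",*s(431,289),124))):
    print(n,P,(P-c)@X,(P-c)@Y)
o=robot.observe();print(o["clock"],o["grip_width"],o["ft_force"],np.abs(o["joint_vel"]).max())
E
```

```text
nearL [580.  167.5 106.5] 12.795240708332079 -21.84876475463342
nearR [561.5 213.8 106.5] 12.230059913846759 28.06148160048412
top +x jaw R [578.4 165.7 106.5] 10.673495945354485 -22.884219770794036
top -x jaw R [555.6 158.8 106.5] -13.12320513572307 -21.08999815999097
card end [586.9 115.3 124. ] 0.3481576574887502 -72.96009337173916
card end2 [534.4 252.1 124. ] 0.8654393564327779 73.61504422624586
8.125 0.3034533278337151 [ 0.6  0.3 -0.8] 0.00166614848344132
```

```bash
python3 -c "
from workcell import robot
print(robot.close_job()); o=robot.observe(); print(o['clock'],o['grip_width'],o['ft_force'])"
```

```text
the job is handed in; nothing more can be done
None
the job is handed in; nothing more can be done
```

I squeezed the blue clip open with 40 N, lifted it off the tub rim and am holding it open over the middle of the prep card's top edge. I handed the job in like that at about 8.1 s of the 38 s allowed; no verdict is reported.

Last checks before handing in:

- **Clip open:** the fingers stood at about 26 mm, and the handles are 28 mm over their outer faces at the stop, so the clip is fully open. I did not measure the jaw opening directly.
- **Position across the card:** the jaws' outer edges measured about +12 mm and −13 mm from the card's mid-plane, with the card about 0.5 mm from it. From the 20 mm jaw gap and 3 mm card, that leaves roughly 8 mm free on each side.
- **Position along the edge:** the clip sits about 3 mm from mid-edge and is square within a degree or so.
- **Height:** I estimate the tips at about 17 mm below the edge and the pin at about 22 mm above it. These come from the tool height and a tip sighting made while the clip was in the air.
- **Touching and motion:** the force on the tool was under about 1 N, which is noise level, so it rules out a real push but cannot confirm the 0.3 N limit by itself. The arm was still.
- **Everything else:** the card's ends measured where they were at the start. The other two clips and the bottle look unmoved in the picture, though I did not remeasure them.

No check failed. The two camera views disagreed by up to about 2 mm, as the calibration allows.

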